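# Clip the socket carrier onto its hanging loop

## Task

Pick up the socket carrier by its blue tab and push the red gate of its snap hook against the front bar of the bracket's steel loop until the bar passes the gate and the gate springs shut behind it, then leave the carrier hanging still and upright from that bar, gate shut. Keep the carrier upright all the way, or the sockets drop off. Feel your way: never load the bracket with more than 20 N, and leave the other things on the bench where they are.

Things in the scene. Friction and masses are not known exactly. Their poses are not given: they have to be found in the camera images.
- carrier: Socket carrier, about 0.42 kg, standing on the bench. Origin: centre of its underside; z up, x towards the gated mouth of its snap hook. Black base 60 x 60 x 12 mm, four steel sockets on it (tops at 36 mm), a stem, above it an upright snap hook of 8 mm round steel in the x-z plane, blue grip tab on top (145 mm high in all). Heights below are above its underside.
- tab (a point): Middle of the carrier's blue grip tab, 123 mm high, x = y = 0. Tab: 26 mm along x, 12 mm thick along y, from 101 to 145 mm high. Grip it firmly across its thickness, fingertips no lower than 104 mm. Axes as the carrier's.
- mouth (a point): Outside of the hook's gate at x = 17 mm, 72 mm high: an 8 mm bar pushed in at this height (68 to 76) touches the shut gate with its centre here, then swings it inwards against 2 to 6 N, and must come in to x = 0 (within 2.5 mm) to clear nose and back; then lower the carrier about 20 mm: the bar rides up into the crook. Pushed on at this height it meets the solid back at x = -16 mm.
- crook (a point): Where the centre of an 8 mm bar lies when the carrier hangs on it: 91.5 mm high, x = y = 0. The crook is 13 mm wide inside (x -6.5 to 6.5), its inner top 95.5 mm high; the nose comes down in front of it to 81 mm high, its flat end x 6.5 to 19.5 mm. Behind, a flat shoulder 82 mm high runs from x = -6.5 out to the back at x = -20 mm. Axes as the carrier's.
- gate (a joint): Angle of the red snap gate (rod 5 mm thick, 24 mm long, pivot at x = 10.5 mm, 55 mm high in the carrier, tip up): 0 = shut under the nose, grows to 1.2 rad as it swings inwards (to the carrier's -x). A spring shuts it.
- stand: Hanging bracket, fixed to the bench: grey foot 110 x 100 x 8 mm, post, dark clamp block (30 x 92 x 26 mm, centre 130 mm high; a knob on it reaches 155 mm). Origin: on the bench under the clamp block; z up, front towards its -x. From the clamp a level U-shaped loop of 8 mm round steel sticks out to -x: two arms 70 mm apart joined by a straight front bar along y.
- loop_mid (a point): Nominal middle of the loop's front bar (centre line, 130 mm high, 90 mm in front of the clamp's middle). The loop is clamped up to 20 mm farther in or out (stand's x) than this point, which is fixed to the stand and does not show it: height and y are right, x must be felt or seen. The loop holds firm in use. Axes as the stand's: push the hook along +x.
- jar_a: Bystander: white jar, white cap, 44 mm across, 55 mm high; origin under its centre.
- jar_b: Bystander: white jar, blue cap, 44 mm across, 55 mm high; origin under its centre.
- wood_block: Bystander: wooden block 60 x 80 x 45 mm; origin under its centre.
- parts_tray: Bystander: grey divided tray of small parts 110 x 160 x 35 mm; origin under its centre.
- screwdriver: Bystander: screwdriver with orange handle lying along its x, about 200 mm; origin near its middle.
- wrench: Bystander: steel wrench lying along its x, about 180 mm; origin near its middle.
- long_socket: Bystander: steel long socket standing upright, 24 mm across, 50 mm high; origin under its centre.
Mind the look-alikes: they are no part of the job. Of the things that look like the carrier, take the one that is nearest to the robot's base at the start.

How it is judged:
On the way, in this order (a step that is already met when the one before it is completed fails the run):
1. the carrier is lifted clear of the bench (height (world z) of carrier above 0.025 m), for 0.1 s.
2. the loop pushes the gate open (value of joint gate above 0.45 rad and contact force between carrier and stand above 1 N), for 0.1 s.
3. the bar is in the crook and the gate has sprung shut (value of joint gate below 0.12 rad and contact force between carrier and stand above 2 N and height (world z) of carrier above 0.025 m and angle between carrier's own z axis and vertical below 0.2 rad and x of crook in the frame of loop_mid between -0.027 and 0.027 m and y of crook in the frame of loop_mid between -0.03 and 0.03 m and z of crook in the frame of loop_mid between -0.01 and 0.01 m), for 0.2 s.
At the end, for the whole second after the job is handed in: The carrier hangs from the loop's front bar, clear of the bench (underside above 25 mm), gate shut (below 0.12 rad), the bar in the crook (crook within 27 mm along, 30 mm across and 10 mm in height of the nominal bar middle), upright within 0.2 rad, released and still (below 0.04 m/s and 0.5 rad/s) (all of step 3 and linear speed of carrier below 0.04 m/s and angular speed of carrier below 0.5 rad/s); the robot touches nothing.
It fails at once if the carrier is tipped more than 0.2 rad (11 degrees) (angle between carrier's own z axis and vertical above 0.2 rad).
It fails at once if the bracket is loaded with more than 20 N by the carrier (contact force between carrier and stand above 20 N).
It fails at once if the arm or the fingers load the bracket with more than 20 N (contact force between any of the arm, the fingers and stand above 20 N).
It fails at once if another thing on the bench is moved by more than 20 mm (distance of any of jar_a, jar_b, wood_block, parts_tray, screwdriver, wrench, long_socket from where it was at the start of the episode above 0.02 m).
It also fails if it takes over 72 s, if anything falls off the work surface, if the arm or the gripper's body presses on something with over 40 N, if the wrist force passes 120 N, or if a joint passes its speed limit or range.

## Robot

A 7-joint arm with a two-finger parallel gripper is mounted at the origin on the work surface. World frame = base frame: x ahead of the robot, y to its left, z up, the work surface at z = 0. Lengths are in m, angles in rad, forces in N, time in s.
With the tool pointing down it reaches from about 0.4 to 0.925 m from the base axis. Payload 5.6 kg.
Tool frame: the origin (TCP) lies on the centre line of the jaws, within the pads' length; the fingertips stand 17 mm ahead of it and the grasp point (between the pads) lies 2 mm behind it (robot.tip_reach is the distance from the TCP to the fingertips, in m); z points along the fingers, y is the direction in which the jaws open and shut (so a half turn about z gives the same grasp; the last joint's range is limited). The gripper opens to 85 mm and grips with 20 to 120 N. Pads are 22 mm wide; open, the fingers measure 114 mm over their backs; the gripper's body (76 mm by 85 mm) begins 54 mm behind the grasp point. The pads swing forward as they close: fully open they stand 13 mm farther back than shut.
Start: joints at [1.268, 0.468, -0.012, 1.603, 0.006, 1.071, -0.056], TCP at [0.167, -0.628, 0.248] pointing down, gripper open.
Joint ranges: [-2.53, 2.53], [-0.31, 2.02], [-1.57, 1.55], [0.28, 2.44], [-1.29, 4.43], [0.15, 1.84], [-2.92, 2.92]. Speed limits (rad/s): [2.57, 2.57, 3.14, 3.14, 3.14, 3.14, 3.14].

## Interface

Orientations are given as a unit quaternion [w, x, y, z].
In Python, from workcell import monitor, cams, sign_off, robot gives the robot as it stands.
- The arm moves only by the tool drive_tool, never from a script. Its argument "deltas" is a list of rows, each an object of numbers: "grip": the opening, from 0 (shut) to 1 (fully open); "tx", "ty", "tz": the shift along the world's x, y, z in m; "twist": the turn about the world's z in degrees. In form: [{"grip": .., "tx": .., "ty": .., "tz": .., "twist": ..}, ...]. A call has exactly 5 rows; each row shifts and turns the commanded pose from where the row before left it; what a row does not reach is not made up. A row lasts 1/8 s, in which the tool goes at most 62.5 mm and 10.7 degrees, less where a joint would pass 70% of its speed; a pose out of reach is approached as far as the arm can. A call with a gripper value outside its range is refused whole. The fingers move at their own pace and stop on an object; "grip_force" is the grip in N (left out, the last holds). Time passes only in rows, so rows that do not move let the fingers close, or fill a call up. It gives the time, the measured TCP pose, the force and the opening at its end, in the units of the state.
- monitor.get_state(): the state, without advancing time (a new reading comes with each control period).
- cams.camera(name): name is "scene" or "side" or "wrist"; returns (picture, depth): 384x512x3 uint8, red, green, blue; 384x512 float32, m along the optical axis (not along the pixel's ray), 0 where there is no reading.
- cams.camera_model(name): a dict with "vfov" (degrees; the focal length in pixels is half the picture's height over the tangent of half this angle, whatever the lens; pixels are square), "cx", "cy" (the principal point, pixels), "extrinsics" (4x4, takes a point from world to camera coordinates); the wrist camera has in their place "T_tool_cam" (4x4, takes a point from camera to tool coordinates, whose origin is the TCP and whose axes are the flange's). Camera axes: x right, y up, looking along -z (the intrinsics and any distortion apply to the point x, -y, -z); pixel columns grow to the right and rows downward; lengths in m; the calibration is good to about 2 mm. A picture is of the moment at which its call begins: read the wrist's pose just before it. camera_model takes no time and is no camera call.
- sign_off(): hands the job in, once; it reports no verdict.
The state is a dict: "time_s": time; "joint_pos": joint angles; "dq": joint speeds; "joint_efforts": joint torques, N m; "tool_pos": TCP position; "tool_rot": TCP orientation; "contact_force": force on the tool from outside, world axes, zero at the start; "torque": the same for the moment, N m; "gripper_width": finger opening in m.
Only numpy, scipy, OpenCV 4.12 (cv2) and the standard library are available. Lean on these libraries where they do the work, as an engineer would, in place of code of your own. Each camera call takes 0.05 s, during which the arm holds its last target. There are 200 camera calls.

## Working session

There is one attempt and no reset: what is moved stays moved. The work goes in short steps, Python scripts to look and compute and a tool call to move; the robot and the scene stay as the last step left them, time stands still between calls to the robot, and variables do not carry over. Pictures are saved under pics/ and viewed, about 8 in all and at most 12, crops included, and the job is handed in when it is done.

Besides the shell and the picture viewer there is one more tool, called after "Request:" as name([rows], argument=value, ...), one row to a line, values as JSON. drive_tool: Moves the arm, as the interface text tells. Its arguments: {"type":"object","properties":{"deltas":{"type":"array","items":{"type":"object","properties":{"grip":{"type":"number"},"tx":{"type":"number"},"ty":{"type":"number"},"tz":{"type":"number"},"twist":{"type":"number"}}}},"grip_force":{"type":"number"}},"required":["deltas"]}

```bash
mkdir -p pics; cat > h.py <<'E'
import numpy as np, cv2
from workcell import monitor, cams, sign_off, robot
from scipy.spatial.transform import Rotation as R
def cloud(n):
    s=monitor.get_state(); im,d=cams.camera(n); m=cams.camera_model(n)
    f=192/np.tan(np.radians(m['vfov'])/2)
    v,u=np.mgrid[:384,:512]
    if any('dist' in k for k in m):
        k=[x for x in m if 'dist' in x][0]; D=np.array(m[k],float).ravel()
        K=np.array([[f,0,m['cx']],[0,f,m['cy']],[0,0,1.]])
        p=cv2.undistortPoints(np.stack([u,v],-1).reshape(-1,1,2).astype(float),K,D).reshape(384,512,2)
    else: p=np.stack([(u-m['cx'])/f,(v-m['cy'])/f],-1)
    P=np.stack([p[...,0]*d,-p[...,1]*d,-d,np.ones_like(d)],-1)
    if n=='wrist':
        q=s['tool_rot']; T=np.eye(4); T[:3,:3]=R.from_quat([q[1],q[2],q[3],q[0]]).as_matrix(); T[:3,3]=s['tool_pos']
        T=T@np.array(m['T_tool_cam'])
    else: T=np.linalg.inv(np.array(m['extrinsics']))
    W=(P@T.T)[...,:3]; W[d==0]=np.nan
    return im,d,W
def save(n,im): cv2.imwrite('pics/'+n,cv2.cvtColor(im,cv2.COLOR_RGB2BGR))
E
python3 - <<'E'
from h import *
print(monitor.get_state())
for n in('scene','side','wrist'):
    print(n,cams.camera_model(n)); im,d,W=cloud(n); np.savez('/tmp/'+n,im=im,W=W,d=d)
    if n=='wrist': save('w0.png',im)
    else: save(n+'0.png',cv2.resize(im,(800,600)))
E
```

```text
{'time_s': 0.0, 'joint_pos': array([ 1.26801582,  0.46838576, -0.01161824,  1.6036701 ,  0.00598662,
        1.07137429, -0.05629317]), 'dq': array([ 5.70763315e-05, -1.41260836e-03, -5.85125480e-04,  1.48027905e-03,
       -9.89060482e-05,  6.94219802e-04,  5.06848100e-04]), 'joint_efforts': array([-3.46612733e-04, -5.32379508e+01,  2.13183771e-02, -2.51303387e+01,
        1.15105533e-02,  7.82294461e-03,  1.10541652e-05]), 'tool_pos': array([ 0.16677179, -0.6276772 ,  0.24731349]), 'tool_rot': array([-8.85322176e-04,  9.91578921e-01,  1.29500700e-01, -1.69441545e-04]), 'contact_force': array([ 0.28955721,  0.06257873, -0.13473621]), 'torque': array([-0.01722915, -0.02362246, -0.04702168]), 'gripper_width': 0.08549515883425052}
scene {'vfov': 46.59392490868491, 'cx': 255.50166670152862, 'cy': 188.44838398689905, 'extrinsics': array([[-0.78697739,  0.61697715,  0.00240405,  0.46999453],
       [-0.47039802, -0.60252247,  0.6447421 ,  0.16383004],
       [ 0.39923964,  0.50626659,  0.7643964 , -1.50654556],
       [ 0.        ,  0.        ,  0.        ,  1.        ]])}
side {'vfov': 54.43245723253936, 'cx': 251.6516752794044, 'cy': 193.35956383430954, 'extrinsics': array([[-0.81382118, -0.58110554,  0.00338161,  0.42395094],
       [ 0.44573592, -0.62048526,  0.64522673, -0.34345833],
       [-0.37284658,  0.52660649,  0.76398366, -0.95090428],
       [ 0.        ,  0.        ,  0.        ,  1.        ]])}
wrist {'vfov': 62.5212697154181, 'cx': 253.75786734354813, 'cy': 194.63160649093217, 'T_tool_cam': array([[ 8.76414775e-04,  9.45545652e-01,  3.25488328e-01,
         8.41617593e-02],
       [ 9.99999436e-01, -1.02393324e-03,  2.81918998e-04,
        -7.09849345e-04],
       [ 5.99845601e-04,  3.25487897e-01, -9.45546016e-01,
        -1.26472796e-01],
       [ 0.00000000e+00,  0.00000000e+00,  0.00000000e+00,
         1.00000000e+00]])}
```

View pics/scene0.png

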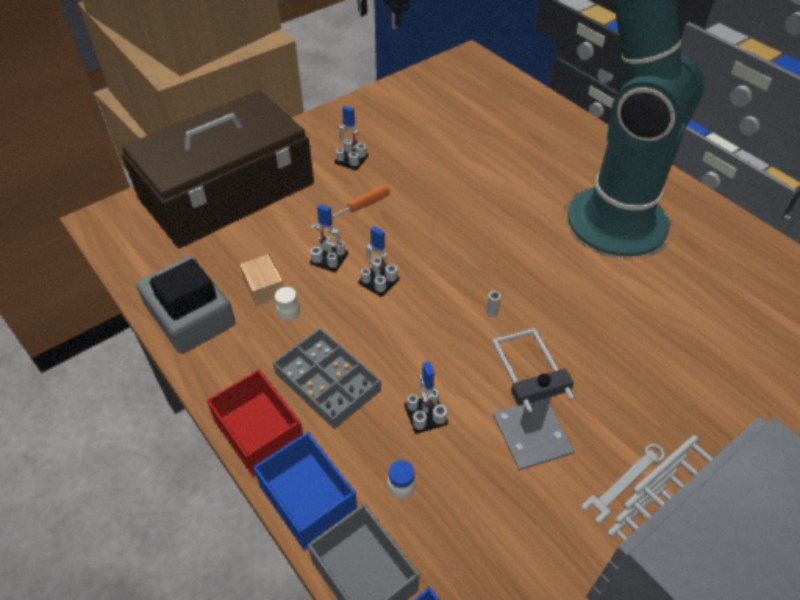

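View pics/side0.png

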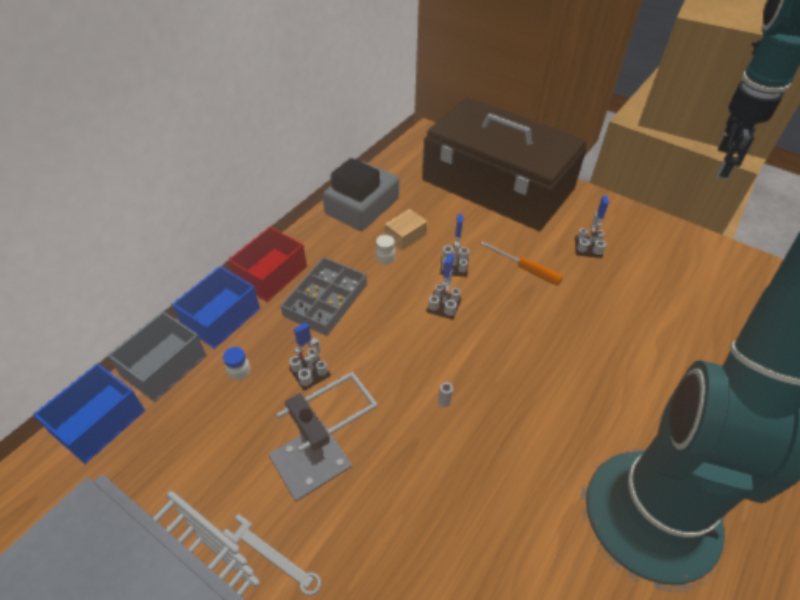

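The scene picture (800x600) shows four look-alike carriers: tabs at (348,116), (325,215), (377,238) and (428,375). The bracket's clamp is at (542,387), with its loop opening to upper left. The side picture agrees. Next I measure them.

```bash
python3 - <<'E'
from h import *
for n in('scene','side'):
    z=np.load(f'/tmp/{n}.npz'); im=z['im'].astype(int); W=z['W']
    r,g,b=im[...,0],im[...,1],im[...,2]
    Z=W[...,2]
    m=(b>r+50)&(b>g+30)&(Z>.08)&(Z<.16)
    k,l,st,c=cv2.connectedComponentsWithStats(m.astype(np.uint8))
    for i in range(1,k):
        if st[i,4]>15:
            p=W[l==i]; c0=np.median(p,0)
            xy=p[p[:,2]>.11][:,:2]-c0[:2]; 
            print(n,'tab',c[i],st[i,4],c0.round(3),'r',np.hypot(*c0[:2]).round(3),'ztop',np.percentile(p[:,2],97).round(3),'x',np.percentile(p[:,0],[5,95]).round(3),'y',np.percentile(p[:,1],[5,95]).round(3))
            near=(np.hypot(W[...,0]-c0[0],W[...,1]-c0[1])<.06)&(Z>.006)&(Z<.05)
            # base rect
            q=W[near][:,:2].astype(np.float32); 
            print('   base rect',cv2.minAreaRect(q), 'red gate', np.nanmedian(W[(np.hypot(W[...,0]-c0[0],W[...,1]-c0[1])<.05)&(Z>.04)&(Z<.1)&(r>g+70)&(r>b+70)],0))
    # bracket
    box=(Z>.115)&(Z<.16)&(abs(W[...,0]-.3)<.3)&~m
    k,l,st,c=cv2.connectedComponentsWithStats(box.astype(np.uint8))
    for i in range(1,k):
        if st[i,4]>60: p=W[l==i]; print('  high',c[i],st[i,4],p.mean(0).round(3),p.min(0).round(3),p.max(0).round(3))
E
```

```text
scene tab [392.2         16.43333333] 30 [-0.461 -0.439  0.098] r 0.636 ztop 0.103 x [-0.484 -0.449] y [-0.455 -0.42 ]
   base rect ((-0.4039401113986969, -0.4391278922557831), (0.00395347410812974, 0.022601259872317314), 1.549209713935852) red gate [nan nan nan]
scene tab [222.47887324  73.77464789] 71 [ 0.34  -0.513  0.127] r 0.615 ztop 0.144 x [0.334 0.346] y [-0.522 -0.503]
   base rect ((0.3373173177242279, -0.5134208798408508), (0.06470228731632233, 0.06037941202521324), 24.28614616394043) red gate [nan nan nan]
scene tab [207.22580645 137.37634409] 93 [ 0.559 -0.282  0.126] r 0.626 ztop 0.144 x [0.552 0.566] y [-0.292 -0.273]
   base rect ((0.558160126209259, -0.28394007682800293), (0.06327421963214874, 0.06060510128736496), 27.612640380859375) red gate [nan nan nan]
scene tab [241.08988764 151.7752809 ] 89 [ 0.518 -0.17   0.129] r 0.545 ztop 0.144 x [0.51  0.522] y [-0.181 -0.161]
   base rect ((0.5115206837654114, -0.17220105230808258), (0.06569667160511017, 0.060266122221946716), 14.659439086914062) red gate [nan nan nan]
scene tab [273.6        239.66666667] 90 [0.638 0.12
[... 1559 characters left out ...]
red gate [nan nan nan]
  high [449.87477639  41.36135957] 559 [ 0.342 -1.227  0.138] [ 0.237 -1.249  0.115] [ 0.452 -1.203  0.16 ]
  high [507.84        55.50666667] 75 [ 0.111 -1.258  0.134] [ 0.09  -1.266  0.116] [ 0.126 -1.248  0.159]
  high [345.09592326 100.13669065] 1668 [ 0.519 -0.573  0.142] [ 0.45  -0.694  0.115] [ 0.6   -0.489  0.159]
  high [204.29764706 265.23294118] 850 [0.499 0.229 0.137] [0.44  0.137 0.118] [0.558 0.293 0.156]
  high [416.44498778 314.78484108] 409 [0.035 0.05  0.138] [0.    0.    0.115] [0.065 0.068 0.16 ]
  high [121.70344828 336.85517241] 145 [0.529 0.466 0.142] [0.473 0.458 0.137] [0.563 0.488 0.147]
  high [148.71794872 360.43589744] 117 [0.447 0.466 0.142] [0.436 0.452 0.136] [0.463 0.488 0.146]
  return np.nanmean(a, axis, out=out, keepdims=keepdims)
```

```bash
python3 - <<'E'
from h import *
for n in('scene','side'):
    z=np.load(f'/tmp/{n}.npz'); im=z['im'].astype(int); W=z['W']; Z=W[...,2]
    r,g,b=im[...,0],im[...,1],im[...,2]
    c=np.array([.514,-.171]); d=W[...,:2]-c; rr=np.hypot(d[...,0],d[...,1])
    m=(rr<.05)&(Z>.04)&(Z<.15)
    red=m&(r>g*1.7)&(r>b*1.7)&(Z<.09)
    print(n,'red',red.sum(),np.round(W[red].mean(0)-[*c,0],4))
    ho=m&(Z>.05)&(Z<.099)&~red
    a=np.radians(16)
    for s in (a,a+np.pi/2): print('hook along',np.degrees(s).round(),np.percentile(d[ho]@[np.cos(s),np.sin(s)],[3,97]).round(4))
    # stand
    S=(abs(W[...,0]-.5)<.1)&(abs(W[...,1]-.22)<.13)
    dark=S&(Z>.1)&(Z<.147)&(im.sum(-1)<200)
    top=dark&(Z>.138); print('clamp top',top.sum(),cv2.minAreaRect(W[top][:,:2].astype(np.float32)))
    loop=S&(Z>.122)&(Z<.14)&(im.sum(-1)>280)&(W[...,1]<.235)
    p=W[loop][:,:2]; print('loop',loop.sum(),cv2.minAreaRect(p.astype(np.float32)),W[loop][:,2].mean())
    foot=S&(Z>.004)&(Z<.012)&(im.max(-1)-im.min(-1)<40); print('foot',cv2.minAreaRect(W[foot][:,:2].astype(np.float32)))
    u=slice(130,200) if n=='scene' else slice(140,220)
    cx=(242,168) if n=='scene' else (285,180)
    save(n+'_c.png',np.hstack([cv2.resize(z['im'][cx[1]-40:cx[1]+35,cx[0]-40:cx[0]+40],(400,375),interpolation=cv2.INTER_CUBIC)]+[cv2.resize(z['im'][200:300,300:400] if n=='scene' else z['im'][230:330,150:250],(375,375),interpolation=cv2.INTER_CUBIC)]))
a=cv2.imread('pics/scene_c.png');b=cv2.imread('pics/side_c.png');cv2.imwrite('pics/c.png',cv2.resize(np.vstack([a,b]),None,fx=.79,fy=.79))
E
```

```text
scene red 4 [-0.0025  0.008   0.0641]
hook along 16.0 [-0.0046  0.0059]
hook along 106.0 [-0.0286  0.0156]
clamp top 103 ((0.5145752429962158, 0.24864964187145233), (0.02840430848300457, 0.08962957561016083), 72.4417495727539)
loop 256 ((0.4895138442516327, 0.1866529881954193), (0.08799304813146591, 0.07859955728054047), 69.60550689697266) 0.1307837223941684
foot ((0.5160878300666809, 0.2565581798553467), (0.1103186309337616, 0.10096302628517151), 69.23220825195312)
side red 0 [nan nan nan]
hook along 16.0 [-0.0052  0.0054]
hook along 106.0 [-0.0241  0.0184]
clamp top 27 ((0.499917209148407, 0.2545856833457947), (0.02654600702226162, 0.06625308096408844), 69.07377624511719)
loop 280 ((0.49035540223121643, 0.1905108541250229), (0.09257708489894867, 0.07915587723255157), 69.09564971923828) 0.13194177860033465
foot ((0.553049623966217, 0.2263650745153427), (0.1324205994606018, 0.2253905087709427), 51.16984939575195)<stdin>:8: RuntimeWarning: Mean of empty slice.
  ret = um.true_divide(
```

View pics/c.png

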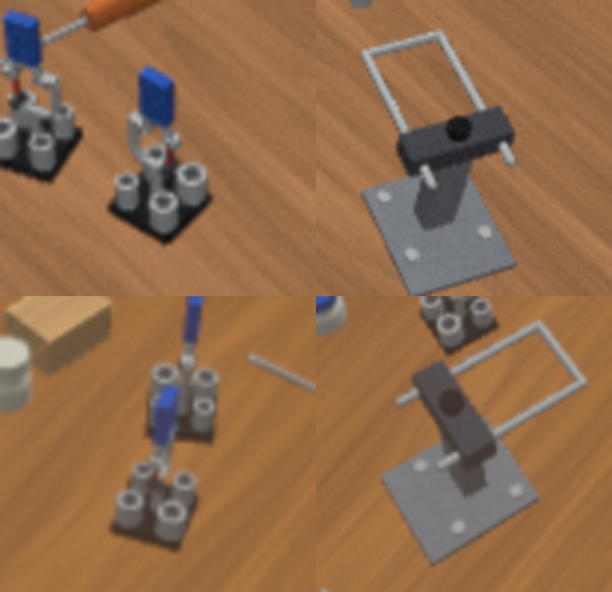

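Picture 3 shows the target's red gate on the right in the scene view, which is towards +y, so its yaw is about 106°. The loop's front bar points towards -y, giving a stand yaw of about 69°. I'll move above the carrier while turning +91°.

Request:
drive_tool([
  {"tx": 0.034,"ty": 0.045,"tz": 0.002,"twist": 9.1,"grip": 1},
  {"tx": 0.034,"ty": 0.045,"twist": 9.1,"grip": 1},
  {"tx": 0.034,"ty": 0.045,"twist": 9.1,"grip": 1},
  {"tx": 0.034,"ty": 0.045,"twist": 9.1,"grip": 1},
  {"tx": 0.034,"ty": 0.045,"twist": 9.1,"grip": 1},
])

```text
invalid input
```

Request:
drive_tool([
  {"tx": 0.034,"ty": 0.045,"twist": 9.1,"grip": 1},
  {"tx": 0.034,"ty": 0.045,"twist": 9.1,"grip": 1},
  {"tx": 0.034,"ty": 0.045,"twist": 9.1,"grip": 1},
  {"tx": 0.034,"ty": 0.045,"twist": 9.1,"grip": 1},
  {"tx": 0.034,"ty": 0.045,"twist": 9.1,"grip": 1},
])

```text
invalid input
```

```bash
cat > w.py <<'E'
from h import *
import sys
im,d,W=cloud('wrist'); s=monitor.get_state()
T=R.from_quat(np.roll(s['tool_rot'],-1)).as_matrix()
print(s['tool_pos'].round(4),'tool y yaw',np.degrees(np.arctan2(T[1,1],T[0,1])).round(2),'tilt z',T[:,2].round(3),s['contact_force'].round(2),s['gripper_width'])
save(sys.argv[1],im); np.savez('/tmp/w',im=im,W=W)
E
python3 w.py w1.png; python3 - <<'E'
import sys; sys.path.insert(0,'.')
import numpy as np,cv2
z=np.load('/tmp/w.npz'); im=z['im'].astype(int);W=z['W'];r,g,b=im[...,0],im[...,1],im[...,2];Z=W[...,2]
t=(b>r+50)&(b>g+30)&(Z>.1)&(Z<.15)&(np.hypot(W[...,0]-.513,W[...,1]+.171)<.05); top=t&(Z>.139)
print(t.sum(),top.sum(),cv2.minAreaRect(W[top][:,:2].astype(np.float32)),np.median(W[top],0))
red=(r>1.7*g)&(r>1.7*b)&(np.hypot(W[...,0]-.513,W[...,1]+.171)<.05)&(Z>.03);print('red',red.sum(),W[red].mean(0))
z=np.load('/tmp/scene.npz')
for n in('scene','side'):
    z=np.load(f'/tmp/{n}.npz');im=z['im'].astype(int);W=z['W'];Z=W[...,2]
    a=np.radians(69.25);X=np.array([np.cos(a),np.sin(a)]);Y=np.array([-X[1],X[0]])
    c=np.array([.5146,.2486]);D=W[...,:2]-c;x=D@X;y=D@Y
    m=(Z>.12)&(Z<.141)&(x<-.04)&(x>-.14)&(abs(y)<.06)&(im.sum(-1)>280)
    print(n,'y pct',np.percentile(y[m],[2,98]),'zmax',np.percentile(Z[m],[50,98])); f=m&(abs(y)<.028)
    print('front bar x',np.percentile(x[f],[5,50,95]),f.sum(),'slope',np.polyfit(y[f],x[f],1))
    ct=(Z>.10)&(Z<.147)&(abs(x)<.03)&(abs(y)<.06)&(im.sum(-1)<230)
    print('clamp',np.percentile(x[ct],[3,97]),np.percentile(y[ct],[3,97]))
E
```

```text
[ 0.1668 -0.6279  0.2477] tool y yaw -75.12 tilt z [-0.     0.001 -1.   ] [ 0.31  0.03 -0.32] 0.0855233109287155
0 0 ((0.0, 0.0), (0.0, 0.0), 0.0) [nan nan nan]
red 0 [nan nan nan]
scene y pct [-0.03707714  0.03922144] zmax [0.13088266 0.1346061 ]
front bar x [-0.10854939 -0.10457259 -0.10202811] 67 slope [-0.02029355 -0.1049786 ]
clamp [-0.01368305  0.0127094 ] [-0.04338097  0.04377804]
side y pct [-0.03565515  0.04098809] zmax [0.1319749  0.13553192]
front bar x [-0.107956   -0.10368894 -0.10086857] 61 slope [-0.02084958 -0.10416944]
clamp [-0.01310432  0.01358594] [-0.02723149  0.04920046]
  return _methods._mean(a, axis=axis, dtype=dtype,
  ret = um.true_divide(
<stdin>:6: RuntimeWarning: Mean of empty slice.
```

Request:
drive_tool([
  {"tx": 0.034,"ty": 0.045,"tz": 0.002,"twist": 9.1,"grip": 1},
  {"tx": 0.034,"ty": 0.045,"tz": 0,"twist": 9.1,"grip": 1},
  {"tx": 0.034,"ty": 0.045,"tz": 0,"twist": 9.1,"grip": 1},
  {"tx": 0.034,"ty": 0.045,"tz": 0,"twist": 9.1,"grip": 1},
  {"tx": 0.034,"ty": 0.045,"tz": 0,"twist": 9.1,"grip": 1},
], grip_force=60)

```text
time_s: 0.82
tool_pos: [0.3378, -0.4016, 0.2504]
tool_rot: [0.0, 0.863, 0.505, -0.0]
contact_force: [0.8, -0.7, -0.5]
gripper_width: 0.0856
```

Request:
drive_tool([
  {"tx": 0.034,"ty": 0.045,"tz": 0,"twist": 9.1,"grip": 1},
  {"tx": 0.034,"ty": 0.045,"tz": 0,"twist": 9.1,"grip": 1},
  {"tx": 0.034,"ty": 0.045,"tz": 0,"twist": 9.1,"grip": 1},
  {"tx": 0.034,"ty": 0.045,"tz": 0,"twist": 9.1,"grip": 1},
  {"tx": 0.034,"ty": 0.045,"tz": 0,"twist": 9.1,"grip": 1},
])

```text
time_s: 1.45
tool_pos: [0.5077, -0.1769, 0.2504]
tool_rot: [0.0, 0.601, 0.799, -0.0]
contact_force: [0.7, -0.2, -0.0]
gripper_width: 0.0853
```

```bash
cat > t.py <<'E'
import numpy as np,cv2
z=np.load('/tmp/w.npz'); im=z['im'].astype(int);W=z['W'];r,g,b=im[...,0],im[...,1],im[...,2];Z=W[...,2]
t=(b>r+50)&(b>g+30)&(Z>.1)&(Z<.15)&(np.hypot(W[...,0]-.513,W[...,1]+.171)<.05); top=t&(Z>.139)
print(t.sum(),top.sum(),cv2.minAreaRect(W[top][:,:2].astype(np.float32)),np.median(W[top],0))
red=(r>1.7*g)&(r>1.7*b)&(np.hypot(W[...,0]-.513,W[...,1]+.171)<.05)&(Z>.03);print('red',red.sum(),W[red].mean(0))
E
python3 w.py w1.png; python3 t.py
```

```text
[ 0.5122 -0.1686  0.251 ] tool y yaw 17.0 tilt z [ 0.005  0.005 -1.   ] [5.16 5.83 1.21] 0.0851545086101631
353 258 ((0.5152645111083984, -0.1713801771402359), (0.0071705919690430164, 0.02160017006099224), 16.829910278320312) [ 0.51507205 -0.17014283  0.1454824 ]
red 0 [nan nan nan]t.py:5: RuntimeWarning: Mean of empty slice.
  red=(r>1.7*g)&(r>1.7*b)&(np.hypot(W[...,0]-.513,W[...,1]+.171)<.05)&(Z>.03);print('red',red.sum(),W[red].mean(0))
  ret = um.true_divide(
```

Request:
drive_tool([
  {"tx": 0.007,"ty": 0.007,"tz": -0.02,"twist": 0.5,"grip": 1},
  {"tx": 0,"ty": 0,"tz": 0,"twist": 0,"grip": 1},
  {"tx": 0,"ty": 0,"tz": 0,"twist": 0,"grip": 1},
  {"tx": 0,"ty": 0,"tz": 0,"twist": 0,"grip": 1},
  {"tx": 0,"ty": 0,"tz": 0,"twist": 0,"grip": 1},
])

```text
time_s: 2.12
tool_pos: [0.5138, -0.1719, 0.2307]
tool_rot: [0.0, 0.6, 0.8, -0.0]
contact_force: [-0.4, 0.5, -0.5]
gripper_width: 0.0851
```

```bash
python3 w.py w2.png; python3 t.py 2>/dev/null
```

```text
[ 0.5138 -0.1718  0.2307] tool y yaw 16.32 tilt z [ 0.001 -0.    -1.   ] [-0.86  0.39  0.12] 0.08544096269025883
740 551 ((0.5138667225837708, -0.17371512949466705), (0.0114635294303298, 0.025655021890997887), 14.762057304382324) [ 0.51353831 -0.17249605  0.14554316]
red 0 [nan nan nan]
```

View pics/w2.png

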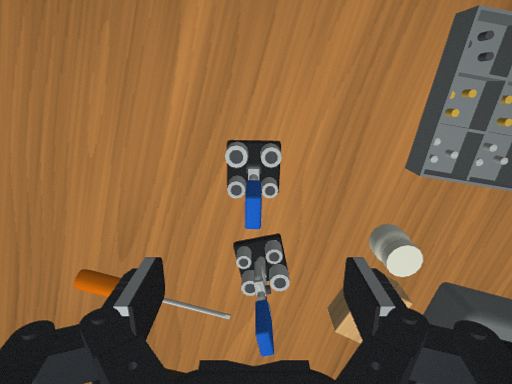

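Upper carrier is the target: tab at (253,205), centred between the fingers, 11.5 x 25.7 mm at (0.5139,-0.173). The neighbour's tab is at (264,325), clear of the fingers. I'll go down and grip.

Request:
drive_tool([
  {"tx": 0,"ty": -0.001,"tz": -0.04,"twist": -0.5,"grip": 1},
  {"tx": 0,"ty": 0,"tz": -0.04,"twist": 0,"grip": 1},
  {"tx": 0,"ty": 0,"tz": -0.027,"twist": 0,"grip": 1},
  {"tx": 0,"ty": 0,"tz": 0,"twist": 0,"grip": 1},
  {"tx": 0,"ty": 0,"tz": 0,"twist": 0,"grip": 0.5},
])

```text
time_s: 2.8
tool_pos: [0.5148, -0.1724, 0.1244]
tool_rot: [0.001, 0.603, 0.798, 0.0]
contact_force: [1.6, -0.9, 0.2]
gripper_width: 0.0698
```

Request:
drive_tool([
  {"tx": 0,"ty": 0,"tz": 0,"twist": 0,"grip": 0.3},
  {"tx": 0,"ty": 0,"tz": 0,"twist": 0,"grip": 0.1},
  {"tx": 0,"ty": 0,"tz": 0,"twist": 0,"grip": 0},
  {"tx": 0,"ty": 0,"tz": 0,"twist": 0,"grip": 0},
  {"tx": 0,"ty": 0,"tz": 0,"twist": 0,"grip": 0},
], grip_force=80)

```text
time_s: 3.42
tool_pos: [0.5138, -0.1726, 0.1239]
tool_rot: [0.0, 0.603, 0.798, -0.0]
contact_force: [-2.6, -0.6, 6.3]
gripper_width: 0.0109
```

Request:
drive_tool([
  {"tx": 0,"ty": 0,"tz": 0,"twist": 0,"grip": 0},
  {"tx": 0,"ty": 0,"tz": 0,"twist": 0,"grip": 0},
  {"tx": 0,"ty": 0,"tz": 0.005,"twist": 0,"grip": 0},
  {"tx": 0,"ty": 0,"tz": 0.01,"twist": 0,"grip": 0},
  {"tx": 0,"ty": 0,"tz": 0.01,"twist": 0,"grip": 0},
])

```text
time_s: 4.05
tool_pos: [0.5138, -0.172, 0.1487]
tool_rot: [-0.0, 0.603, 0.798, 0.0]
contact_force: [0.1, 0.0, -5.1]
gripper_width: 0.011
```

Request:
drive_tool([
  {"tx": 0,"ty": 0,"tz": 0.02,"twist": 0,"grip": 0},
  {"tx": 0,"ty": 0,"tz": 0.025,"twist": 0,"grip": 0},
  {"tx": -0.003,"ty": 0.012,"tz": 0.017,"twist": -2,"grip": 0},
  {"tx": -0.006,"ty": 0.03,"tz": 0,"twist": -4,"grip": 0},
  {"tx": -0.006,"ty": 0.03,"tz": 0,"twist": -4,"grip": 0},
], grip_force=120)

```text
time_s: 4.68
tool_pos: [0.4983, -0.0986, 0.2108]
tool_rot: [0.0, 0.671, 0.741, 0.0]
contact_force: [0.6, -0.4, -5.1]
gripper_width: 0.0105
```

Request:
drive_tool([
  {"tx": -0.007,"ty": 0.033,"tz": 0,"twist": -4.5,"grip": 0},
  {"tx": -0.007,"ty": 0.033,"tz": 0,"twist": -4.5,"grip": 0},
  {"tx": -0.007,"ty": 0.033,"tz": 0,"twist": -4.5,"grip": 0},
  {"tx": -0.007,"ty": 0.033,"tz": 0,"twist": -4.5,"grip": 0},
  {"tx": -0.006,"ty": 0.03,"tz": 0,"twist": -4,"grip": 0},
])

```text
time_s: 5.3
tool_pos: [0.4638, 0.0639, 0.2106]
tool_rot: [-0.0, 0.8, 0.6, 0.0]
contact_force: [0.5, -0.8, -4.4]
gripper_width: 0.0104
```

Request:
drive_tool([
  {"tx": -0.004,"ty": 0.023,"tz": 0,"twist": -3,"grip": 0},
  {"tx": -0.002,"ty": 0.013,"tz": 0,"twist": -1.3,"grip": 0},
  {"tx": 0,"ty": 0.006,"tz": -0.01,"twist": 0,"grip": 0},
  {"tx": 0,"ty": 0,"tz": -0.018,"twist": 0,"grip": 0},
  {"tx": 0,"ty": 0,"tz": 0,"twist": 0,"grip": 0},
])

```text
time_s: 5.92
tool_pos: [0.4574, 0.1034, 0.1808]
tool_rot: [-0.001, 0.821, 0.571, -0.002]
contact_force: [0.4, 0.3, -5.0]
gripper_width: 0.0104
```

Request:
drive_tool([
  {"tx": 0,"ty": 0,"tz": 0,"twist": 0,"grip": 0},
  {"tx": 0,"ty": 0,"tz": 0,"twist": 0,"grip": 0},
  {"tx": 0,"ty": 0,"tz": 0,"twist": 0,"grip": 0},
  {"tx": 0,"ty": 0,"tz": 0,"twist": 0,"grip": 0},
  {"tx": 0,"ty": 0,"tz": 0,"twist": 0,"grip": 0},
])

```text
time_s: 6.55
tool_pos: [0.459, 0.1038, 0.1824]
tool_rot: [0.0, 0.821, 0.571, 0.0]
contact_force: [1.0, 0.0, -4.8]
gripper_width: 0.0108
```

```bash
python3 w.py w3.png; python3 - <<'E'
from h import *
o=[]
a=np.radians(69.5);X=np.array([np.cos(a),np.sin(a)]);Y=np.array([-X[1],X[0]]);bar=np.array([.4762,.1516])
for n in('scene','side'):
    im,d,W=cloud(n);Z=W[...,2];D=W[...,:2]-bar;x=D@X;y=D@Y;i=im.astype(int)
    t=(i[...,2]>i[...,0]+50)&(i[...,2]>i[...,1]+30)&(Z>.15)&(Z<.21)&(x<0)&(x>-.1)&(abs(y)<.04)
    print(n,'tab',t.sum(),np.percentile(x[t],[5,95]),np.percentile(y[t],[5,95]),'z',np.percentile(Z[t],[2,98]))
    bs=(x<0)&(x>-.12)&(abs(y)<.06)&(Z>.045)&(Z<.1); print(' base',cv2.minAreaRect(W[bs][:,:2].astype(np.float32)),'z',np.percentile(Z[bs],[2,98]))
    cx=W[...,0].copy(); v,u=np.argwhere((abs(x+.03)<.1)&(abs(y)<.08)&(Z>.03)&(Z<.22)).mean(0).astype(int)
    o.append(cv2.resize(im[max(v-55,0):v+55,max(u-70,0):u+70],(560,440),interpolation=cv2.INTER_CUBIC))
save('s3.png',cv2.resize(np.vstack(o),(380,600)))
E
```

```text
[0.4589 0.1038 0.1823] tool y yaw -20.42 tilt z [ 0. -0. -1.] [ 0.42 -0.24 -3.63] 0.010997771328927692
scene tab 46 [-0.04872485 -0.03842353] [-0.00478085  0.00513419] z [0.16176019 0.20372595]
 base ((0.45902779698371887, 0.10308149456977844), (0.06076148897409439, 0.060853563249111176), 69.88272857666016) z [0.06021865 0.09487824]
side tab 2 [-0.0415603  -0.04031759] [-0.00383953 -0.00195498] z [0.20120533 0.20184776]
 base ((0.4577633738517761, 0.1044035404920578), (0.05939733609557152, 0.06022905930876732), 69.49626922607422) z [0.06176383 0.0959038 ]
```

View pics/s3.png

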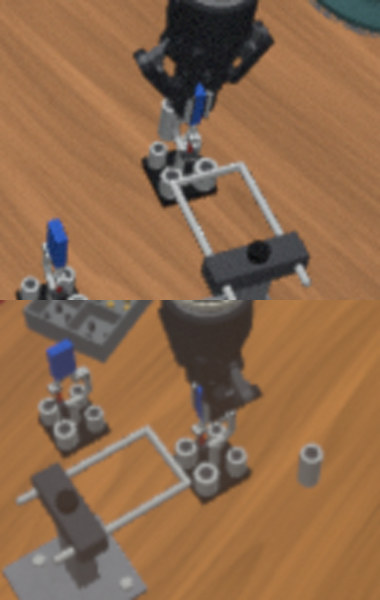

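Picture 5 shows the carrier upright, in front of the loop with the gate facing the bar. The base fit gives yaw 69.7° and centre on the TCP. The gap to the bar is about 51 mm, so contact should come after about 34 mm. I'll approach.

Request:
drive_tool([
  {"tx": 0.0035,"ty": 0.0095,"tz": 0,"twist": 0,"grip": 0},
  {"tx": 0.0035,"ty": 0.0095,"tz": 0,"twist": 0,"grip": 0},
  {"tx": 0.0025,"ty": 0.0065,"tz": 0,"twist": 0,"grip": 0},
  {"tx": 0,"ty": 0,"tz": 0,"twist": 0,"grip": 0},
  {"tx": 0,"ty": 0,"tz": 0,"twist": 0,"grip": 0},
])

```text
time_s: 7.32
tool_pos: [0.4682, 0.1291, 0.1821]
tool_rot: [0.0, 0.821, 0.571, -0.0]
contact_force: [0.2, 0.9, -5.0]
gripper_width: 0.0106
```

Request:
drive_tool([
  {"tx": 0.0004,"ty": 0.0009,"tz": 0,"twist": 0,"grip": 0},
  {"tx": 0.0004,"ty": 0.0009,"tz": 0,"twist": 0,"grip": 0},
  {"tx": 0,"ty": 0,"tz": 0,"twist": 0,"grip": 0},
  {"tx": 0,"ty": 0,"tz": 0,"twist": 0,"grip": 0},
  {"tx": 0,"ty": 0,"tz": 0,"twist": 0,"grip": 0},
])

```text
time_s: 7.95
tool_pos: [0.4692, 0.131, 0.1823]
tool_rot: [0.0, 0.821, 0.571, -0.0]
contact_force: [-0.1, 0.1, -4.1]
gripper_width: 0.0106
```

Request:
drive_tool([
  {"tx": 0.0004,"ty": 0.0009,"tz": 0,"twist": 0,"grip": 0},
  {"tx": 0.0004,"ty": 0.0009,"tz": 0,"twist": 0,"grip": 0},
  {"tx": 0,"ty": 0,"tz": 0,"twist": 0,"grip": 0},
  {"tx": 0,"ty": 0,"tz": 0,"twist": 0,"grip": 0},
  {"tx": 0,"ty": 0,"tz": 0,"twist": 0,"grip": 0},
])

```text
time_s: 8.57
tool_pos: [0.47, 0.1329, 0.1823]
tool_rot: [0.0, 0.821, 0.571, -0.0]
contact_force: [0.6, -0.5, -5.0]
gripper_width: 0.0108
```

Request:
drive_tool([
  {"tx": 0.0004,"ty": 0.0009,"tz": 0,"twist": 0,"grip": 0},
  {"tx": 0.0004,"ty": 0.0009,"tz": 0,"twist": 0,"grip": 0},
  {"tx": 0,"ty": 0,"tz": 0,"twist": 0,"grip": 0},
  {"tx": 0,"ty": 0,"tz": 0,"twist": 0,"grip": 0},
  {"tx": 0,"ty": 0,"tz": 0,"twist": 0,"grip": 0},
])

```text
time_s: 9.2
tool_pos: [0.4708, 0.1347, 0.1823]
tool_rot: [0.0, 0.821, 0.571, -0.0]
contact_force: [-0.6, 0.1, -4.4]
gripper_width: 0.0106
```

Request:
drive_tool([
  {"tx": 0.0004,"ty": 0.0009,"tz": 0,"twist": 0,"grip": 0},
  {"tx": 0.0004,"ty": 0.0009,"tz": 0,"twist": 0,"grip": 0},
  {"tx": 0,"ty": 0,"tz": 0,"twist": 0,"grip": 0},
  {"tx": 0,"ty": 0,"tz": 0,"twist": 0,"grip": 0},
  {"tx": 0,"ty": 0,"tz": 0,"twist": 0,"grip": 0},
])

```text
time_s: 9.82
tool_pos: [0.4715, 0.1362, 0.1821]
tool_rot: [0.0, 0.821, 0.571, -0.0]
contact_force: [-1.7, -1.8, -3.9]
gripper_width: 0.0105
```

Request:
drive_tool([
  {"tx": 0.0004,"ty": 0.0009,"tz": 0,"twist": 0,"grip": 0},
  {"tx": 0.0004,"ty": 0.0009,"tz": 0,"twist": 0,"grip": 0},
  {"tx": 0,"ty": 0,"tz": 0,"twist": 0,"grip": 0},
  {"tx": 0,"ty": 0,"tz": 0,"twist": 0,"grip": 0},
  {"tx": 0,"ty": 0,"tz": 0,"twist": 0,"grip": 0},
])

```text
time_s: 10.45
tool_pos: [0.4723, 0.1383, 0.1822]
tool_rot: [-0.0, 0.821, 0.571, -0.0]
contact_force: [-0.9, -2.4, -5.8]
gripper_width: 0.0109
```

Request:
drive_tool([
  {"tx": 0.0004,"ty": 0.0009,"tz": 0,"twist": 0,"grip": 0},
  {"tx": 0.0004,"ty": 0.0009,"tz": 0,"twist": 0,"grip": 0},
  {"tx": 0,"ty": 0,"tz": 0,"twist": 0,"grip": 0},
  {"tx": 0,"ty": 0,"tz": 0,"twist": 0,"grip": 0},
  {"tx": 0,"ty": 0,"tz": 0,"twist": 0,"grip": 0},
])

```text
time_s: 11.08
tool_pos: [0.4731, 0.1401, 0.1822]
tool_rot: [-0.0, 0.821, 0.571, -0.0]
contact_force: [-2.4, -2.7, -4.8]
gripper_width: 0.0106
```

Contact came at y≈0.1356, as predicted, and the force is holding at 2–3 N against the gate spring. About 12 mm more to go.

Request:
drive_tool([
  {"tx": 0.0007,"ty": 0.0019,"tz": 0,"twist": 0,"grip": 0},
  {"tx": 0.0007,"ty": 0.0019,"tz": 0,"twist": 0,"grip": 0},
  {"tx": 0.0007,"ty": 0.0019,"tz": 0,"twist": 0,"grip": 0},
  {"tx": 0,"ty": 0,"tz": 0,"twist": 0,"grip": 0},
  {"tx": 0,"ty": 0,"tz": 0,"twist": 0,"grip": 0},
])

```text
time_s: 11.7
tool_pos: [0.4756, 0.1458, 0.1822]
tool_rot: [0.0, 0.821, 0.571, 0.0]
contact_force: [-0.5, -3.3, -7.5]
gripper_width: 0.0106
```

Request:
drive_tool([
  {"tx": 0.0007,"ty": 0.0019,"tz": 0,"twist": 0,"grip": 0},
  {"tx": 0.0007,"ty": 0.0019,"tz": 0,"twist": 0,"grip": 0},
  {"tx": 0.0007,"ty": 0.0019,"tz": 0,"twist": 0,"grip": 0},
  {"tx": 0,"ty": 0,"tz": 0,"twist": 0,"grip": 0},
  {"tx": 0,"ty": 0,"tz": 0,"twist": 0,"grip": 0},
])

```text
time_s: 12.32
tool_pos: [0.4773, 0.1517, 0.1821]
tool_rot: [-0.0, 0.821, 0.571, -0.0]
contact_force: [-1.4, -3.0, -7.7]
gripper_width: 0.0106
```

```bash
python3 - <<'E'
from h import *
print(monitor.get_state()['contact_force'])
o=[]
for n in('scene','side'):
    im,d,W=cloud(n);Z=W[...,2]
    v,u=np.argwhere((np.hypot(W[...,0]-.477,W[...,1]-.15)<.05)&(Z>.05)&(Z<.2)).mean(0).astype(int)
    o.append(cv2.resize(im[v-35:v+35,u-40:u+40],(400,350),interpolation=cv2.INTER_CUBIC))
save('s4.png',np.hstack(o))
E
```

```text
[-1.39386552 -3.03951975 -7.65510233]
```

View pics/s4.png

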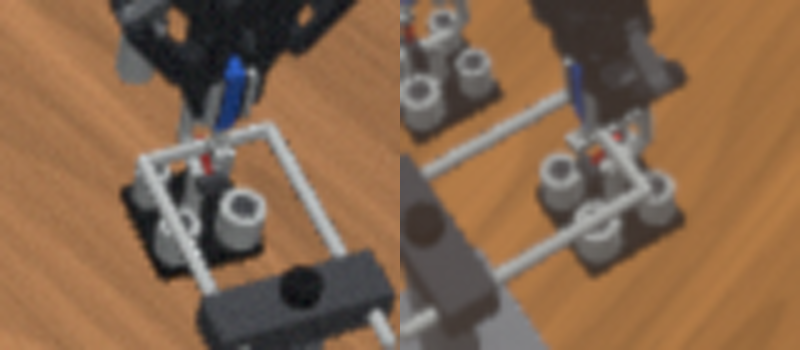

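Picture 6: the bar is inside the hook with the gate swung in behind it, at about 3.3 N. Now lowering.

Request:
drive_tool([
  {"tx": 0,"ty": 0,"tz": -0.002,"twist": 0,"grip": 0},
  {"tx": 0,"ty": 0,"tz": -0.002,"twist": 0,"grip": 0},
  {"tx": 0,"ty": 0,"tz": -0.002,"twist": 0,"grip": 0},
  {"tx": 0,"ty": 0,"tz": 0,"twist": 0,"grip": 0},
  {"tx": 0,"ty": 0,"tz": 0,"twist": 0,"grip": 0},
])

```text
time_s: 13.05
tool_pos: [0.4778, 0.1525, 0.1762]
tool_rot: [-0.0, 0.821, 0.571, 0.001]
contact_force: [1.3, 1.0, -11.6]
gripper_width: 0.0109
```

Request:
drive_tool([
  {"tx": 0,"ty": 0,"tz": -0.002,"twist": 0,"grip": 0},
  {"tx": 0,"ty": 0,"tz": -0.002,"twist": 0,"grip": 0},
  {"tx": 0,"ty": 0,"tz": -0.001,"twist": 0,"grip": 0},
  {"tx": 0,"ty": 0,"tz": 0,"twist": 0,"grip": 0},
  {"tx": 0,"ty": 0,"tz": 0,"twist": 0,"grip": 0},
])

```text
time_s: 13.68
tool_pos: [0.4776, 0.1517, 0.1715]
tool_rot: [0.0, 0.821, 0.571, 0.0]
contact_force: [0.2, 0.4, -4.0]
gripper_width: 0.0107
```

Request:
drive_tool([
  {"tx": 0,"ty": 0,"tz": -0.002,"twist": 0,"grip": 0},
  {"tx": 0,"ty": 0,"tz": -0.002,"twist": 0,"grip": 0},
  {"tx": 0,"ty": 0,"tz": -0.002,"twist": 0,"grip": 0},
  {"tx": 0,"ty": 0,"tz": 0,"twist": 0,"grip": 0},
  {"tx": 0,"ty": 0,"tz": 0,"twist": 0,"grip": 0},
])

```text
time_s: 14.3
tool_pos: [0.4775, 0.1515, 0.1653]
tool_rot: [0.0, 0.821, 0.571, 0.0]
contact_force: [1.2, 0.0, -4.6]
gripper_width: 0.0105
```

Request:
drive_tool([
  {"tx": 0,"ty": 0,"tz": -0.001,"twist": 0,"grip": 0},
  {"tx": 0,"ty": 0,"tz": -0.001,"twist": 0,"grip": 0},
  {"tx": 0,"ty": 0,"tz": 0,"twist": 0,"grip": 0},
  {"tx": 0,"ty": 0,"tz": 0,"twist": 0,"grip": 0},
  {"tx": 0,"ty": 0,"tz": 0,"twist": 0,"grip": 0},
])

```text
time_s: 14.92
tool_pos: [0.4775, 0.1515, 0.1633]
tool_rot: [0.0, 0.821, 0.571, 0.0]
contact_force: [-0.3, 0.4, -5.0]
gripper_width: 0.0104
```

Request:
drive_tool([
  {"tx": 0,"ty": 0,"tz": -0.0005,"twist": 0,"grip": 0},
  {"tx": 0,"ty": 0,"tz": 0,"twist": 0,"grip": 0},
  {"tx": 0,"ty": 0,"tz": -0.0005,"twist": 0,"grip": 0},
  {"tx": 0,"ty": 0,"tz": 0,"twist": 0,"grip": 0},
  {"tx": 0,"ty": 0,"tz": 0,"twist": 0,"grip": 0},
])

```text
time_s: 15.55
tool_pos: [0.4775, 0.1516, 0.1625]
tool_rot: [0.0, 0.821, 0.571, 0.0]
contact_force: [-0.3, -0.4, -1.7]
gripper_width: 0.0106
```

Request:
drive_tool([
  {"tx": 0,"ty": 0,"tz": -0.0004,"twist": 0,"grip": 0},
  {"tx": 0,"ty": 0,"tz": 0,"twist": 0,"grip": 0},
  {"tx": 0,"ty": 0,"tz": 0,"twist": 0,"grip": 0},
  {"tx": 0,"ty": 0,"tz": 0,"twist": 0,"grip": 0},
  {"tx": 0,"ty": 0,"tz": 0,"twist": 0,"grip": 0},
])

```text
time_s: 16.18
tool_pos: [0.4776, 0.1516, 0.1622]
tool_rot: [0.0, 0.821, 0.571, 0.0]
contact_force: [-1.6, -1.2, 5.2]
gripper_width: 0.0106
```

```bash
python3 - <<'E'
from h import *
print(monitor.get_state()['contact_force'])
o=[]
for n in('scene','side'):
    im,d,W=cloud(n);Z=W[...,2]
    v,u=np.argwhere((np.hypot(W[...,0]-.477,W[...,1]-.15)<.05)&(Z>.03)&(Z<.2)).mean(0).astype(int)
    o.append(cv2.resize(im[v-35:v+35,u-40:u+40],(400,350),interpolation=cv2.INTER_CUBIC))
save('s5.png',np.hstack(o))
E
```

```text
[-1.64033986 -1.2496074   5.22996852]
```

View pics/s5.png

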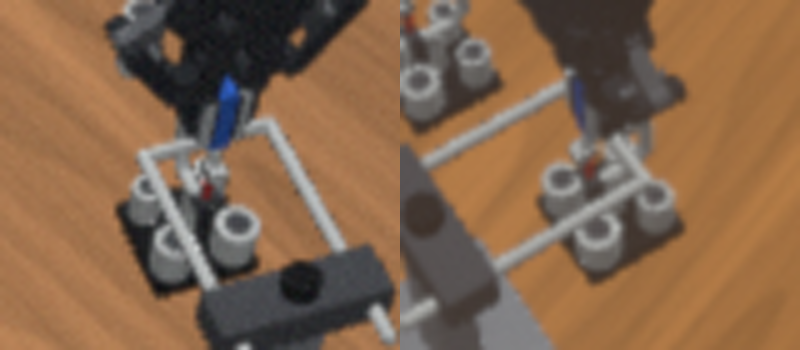

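Picture 7: the bar is in the crook with the red gate upright (shut) under the nose, and the weight is on the bar. I'll relieve a little and let go gently.

Request:
drive_tool([
  {"tx": 0,"ty": 0,"tz": 0.0003,"twist": 0,"grip": 0},
  {"tx": 0,"ty": 0,"tz": 0,"twist": 0,"grip": 0},
  {"tx": 0,"ty": 0,"tz": 0,"twist": 0,"grip": 0},
  {"tx": 0,"ty": 0,"tz": 0,"twist": 0,"grip": 0},
  {"tx": 0,"ty": 0,"tz": 0,"twist": 0,"grip": 0},
], grip_force=20)

```text
time_s: 16.9
tool_pos: [0.4775, 0.1516, 0.1622]
tool_rot: [0.0, 0.821, 0.571, 0.0]
contact_force: [-1.0, -0.1, 3.7]
gripper_width: 0.0108
```

Request:
drive_tool([
  {"tx": 0,"ty": 0,"tz": 0,"twist": 0,"grip": 0.13},
  {"tx": 0,"ty": 0,"tz": 0,"twist": 0,"grip": 0.15},
  {"tx": 0,"ty": 0,"tz": 0,"twist": 0,"grip": 0.18},
  {"tx": 0,"ty": 0,"tz": 0,"twist": 0,"grip": 0.22},
  {"tx": 0,"ty": 0,"tz": 0,"twist": 0,"grip": 0.26},
])

```text
time_s: 17.52
tool_pos: [0.4774, 0.1515, 0.1621]
tool_rot: [-0.0, 0.821, 0.571, -0.0]
contact_force: [-0.2, -0.0, -0.4]
gripper_width: 0.0221
```

Request:
drive_tool([
  {"tx": 0,"ty": 0,"tz": 0,"twist": 0,"grip": 0.35},
  {"tx": 0,"ty": 0,"tz": 0,"twist": 0,"grip": 0.45},
  {"tx": 0,"ty": 0,"tz": 0,"twist": 0,"grip": 0.5},
  {"tx": 0,"ty": 0,"tz": 0,"twist": 0,"grip": 0.5},
  {"tx": 0,"ty": 0,"tz": 0,"twist": 0,"grip": 0.5},
])

```text
time_s: 18.15
tool_pos: [0.4775, 0.1515, 0.1622]
tool_rot: [0.0, 0.821, 0.571, 0.0]
contact_force: [-0.1, 0.9, 0.2]
gripper_width: 0.0429
```

Request:
drive_tool([
  {"tx": 0,"ty": 0,"tz": 0.01,"twist": 0,"grip": 0.5},
  {"tx": 0,"ty": 0,"tz": 0.02,"twist": 0,"grip": 0.5},
  {"tx": 0,"ty": 0,"tz": 0.03,"twist": 0,"grip": 0.5},
  {"tx": 0,"ty": 0,"tz": 0.03,"twist": 0,"grip": 0.5},
  {"tx": 0,"ty": 0,"tz": 0.02,"twist": 0,"grip": 0.5},
])

```text
time_s: 18.77
tool_pos: [0.4778, 0.1518, 0.2744]
tool_rot: [0.001, 0.821, 0.571, 0.001]
contact_force: [-0.1, -0.3, -0.6]
gripper_width: 0.043
```

Request:
drive_tool([
  {"tx": 0,"ty": 0,"tz": 0,"twist": 0,"grip": 0.5},
  {"tx": 0,"ty": 0,"tz": 0,"twist": 0,"grip": 0.5},
  {"tx": 0,"ty": 0,"tz": 0,"twist": 0,"grip": 0.5},
  {"tx": 0,"ty": 0,"tz": 0,"twist": 0,"grip": 0.5},
  {"tx": 0,"ty": 0,"tz": 0,"twist": 0,"grip": 0.5},
])

```text
time_s: 19.4
tool_pos: [0.4773, 0.1515, 0.2718]
tool_rot: [-0.0, 0.821, 0.571, -0.0]
contact_force: [-0.9, 0.0, 0.9]
gripper_width: 0.0428
```

```bash
cat > f.py <<'E'
from h import *
import sys
o=[]
for n in('scene','side'):
    im,d,W=cloud(n);Z=W[...,2]
    rr=np.hypot(W[...,0]-.4775,W[...,1]-.1515)
    v,u=np.argwhere((rr<.05)&(Z>.03)&(Z<.19)).mean(0).astype(int)
    o.append(cv2.resize(im[v-35:v+35,u-40:u+40],(400,350),interpolation=cv2.INTER_CUBIC))
    i=im.astype(int);t=(i[...,2]>i[...,0]+50)&(i[...,2]>i[...,1]+30)&(rr<.04)&(Z>.1)
    b=(rr<.06)&(Z>.03)&(Z<.08)
    print(n,'tab',W[t].mean(0),'ztop',np.percentile(Z[t],97),'base',cv2.minAreaRect(W[b][:,:2].astype(np.float32)),'z',np.percentile(Z[b],[3,97]))
save(sys.argv[1],np.hstack(o))
E
python3 f.py s6.png
```

```text
scene tab [0.48098885 0.15454347 0.16741232] ztop 0.18267469124470703 base ((0.47754254937171936, 0.14667224884033203), (0.06146031990647316, 0.05959927290678024), 69.44359588623047) z [0.04075265 0.07495743]
side tab [0.47672257 0.15424373 0.18175963] ztop 0.18461893223048179 base ((0.474941611289978, 0.14891617000102997), (0.060641009360551834, 0.0603589229285717), 68.46406555175781) z [0.04228136 0.07561537]
```

View pics/s6.png

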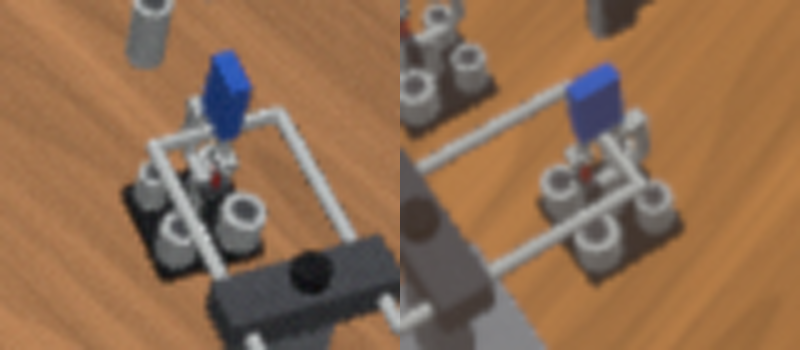

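Picture 8: hanging on the bar, gate shut, all sockets on, tilted perhaps 2–4°. I'll wait for any sway to die and re-measure.

Request:
drive_tool([
  {"tx": 0,"ty": 0,"tz": 0,"twist": 0,"grip": 0.5},
  {"tx": 0,"ty": 0,"tz": 0,"twist": 0,"grip": 0.5},
  {"tx": 0,"ty": 0,"tz": 0,"twist": 0,"grip": 0.5},
  {"tx": 0,"ty": 0,"tz": 0,"twist": 0,"grip": 0.5},
  {"tx": 0,"ty": 0,"tz": 0,"twist": 0,"grip": 0.5},
])

```text
time_s: 20.12
tool_pos: [0.4774, 0.1515, 0.2722]
tool_rot: [0.0, 0.821, 0.571, 0.0]
contact_force: [-0.6, 0.3, -0.0]
gripper_width: 0.0425
```

Request:
drive_tool([
  {"tx": 0,"ty": 0,"tz": 0,"twist": 0,"grip": 0.5},
  {"tx": 0,"ty": 0,"tz": 0,"twist": 0,"grip": 0.5},
  {"tx": 0,"ty": 0,"tz": 0,"twist": 0,"grip": 0.5},
  {"tx": 0,"ty": 0,"tz": 0,"twist": 0,"grip": 0.5},
  {"tx": 0,"ty": 0,"tz": 0,"twist": 0,"grip": 0.5},
])

```text
time_s: 20.75
tool_pos: [0.4774, 0.1515, 0.2722]
tool_rot: [0.0, 0.821, 0.571, -0.0]
contact_force: [0.5, -0.1, -0.0]
gripper_width: 0.0428
```

Request:
drive_tool([
  {"tx": 0,"ty": 0,"tz": 0,"twist": 0,"grip": 0.5},
  {"tx": 0,"ty": 0,"tz": 0,"twist": 0,"grip": 0.5},
  {"tx": 0,"ty": 0,"tz": 0,"twist": 0,"grip": 0.5},
  {"tx": 0,"ty": 0,"tz": 0,"twist": 0,"grip": 0.5},
  {"tx": 0,"ty": 0,"tz": 0,"twist": 0,"grip": 0.5},
])

```text
time_s: 21.38
tool_pos: [0.4774, 0.1515, 0.2722]
tool_rot: [0.0, 0.821, 0.571, -0.0]
contact_force: [-0.4, 0.4, -0.5]
gripper_width: 0.0428
```

```bash
for i in 7 8 9; do python3 f.py s$i.png; done
```

```text
scene tab [0.48107929 0.15449246 0.16734593] ztop 0.18263431567525693 base ((0.47727957367897034, 0.14749090373516083), (0.06104043126106262, 0.06140134856104851), 69.0644302368164) z [0.0400383  0.07522051]
side tab [0.47666754 0.15449292 0.18210962] ztop 0.18455183645955892 base ((0.4753395915031433, 0.14892186224460602), (0.059843651950359344, 0.06061650812625885), 69.42267608642578) z [0.04303417 0.07589716]
scene tab [0.48099772 0.15445798 0.16774251] ztop 0.1835216490105694 base ((0.47734278440475464, 0.14719820022583008), (0.061073146760463715, 0.06041519343852997), 70.19686126708984) z [0.04048694 0.07433568]
side tab [0.47675882 0.15439038 0.18190065] ztop 0.18484226854657929 base ((0.4754709005355835, 0.14867344498634338), (0.06007997319102287, 0.06046585738658905), 69.29010009765625) z [0.04273064 0.07629216]
scene tab [0.48114504 0.15474016 0.1679304 ] ztop 0.18311372168958862 base ((0.4777856767177582, 0.148043692111969), (0.06008751690387726, 0.06002096086740494), 69.23316955566406) z [0.0404878 0.0742061]
side tab [0.47640566 0.15451331 0.18229844] ztop 0.18486310405880857 base ((0.47512534260749817, 0.14837247133255005), (0.06068810448050499, 0.059601545333862305), 69.04244995117188) z [0.04296859 0.07523535]
```

```bash
python3 -c "
from h import *
print(sign_off())"
```

```text
the job is handed in; nothing more can be done
None
```

The carrier is hanging from the loop's front bar with its gate shut, and I've handed the job in at about 22 s of the 72 s. No verdict was reported.

- **Pick-up:** I took the look-alike nearest the robot's base (0.54 m away), gripped its blue tab and lifted it upright.
- **Hooking on:** I turned it to line up with the loop and felt the bar touch the gate where the cameras had predicted. I pushed in 17 mm against a steady 3 N or so. I then lowered it 20 mm; the force went slack as the bar cleared the gate, and the weight came onto the bar at the expected height.
- **Largest loads:** My force readings put about 7 N on the bracket as the bar slid past the gate. When I set the weight down, about 10 N went through the bar before I eased off. Both are below the 20 N limit.
- **Last checks:** The bar is in the crook, all four sockets are on, and the underside is about 38 mm above the bench. Four camera measurements over 2 s agreed to within about 1.5 mm, so it was still. The gripper is about 11 cm clear above it.
- **Less certain:** It hangs roughly 3° off upright, against the 11° limit. The two cameras put the tab about 4 mm apart, so that angle is rough. I judged the gate shut from pictures and the force going slack, because its angle cannot be read directly. I did not re-measure the other things on the bench, but nothing came near them.

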